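# Close the dry box: lid on, four clips snapped down crosswise

## Task

Put the loose lid squarely on the dry box so that it sits fully down on the rim, then push the four hinged clips over until each snaps down behind the lid's rim bead. Work crosswise so that the lid pulls down evenly: after the first clip do the one at the opposite corner, and only then the other two. Feel for each snap and do not force a clip beyond it; leave the things lying about alone.

Things in the scene. Friction and masses are not known exactly. Their poses are not given: they have to be found in the camera images.
- box: Open grey dry box, 186 x 126 mm over its rim, 70 mm high, long side along its x; heavy, stays put when pushed. Origin: centre of its underside, z up; rim top at z 70 mm, 7 mm wide all round. Mouth 172 x 112 mm. Two black clips on each long side, centred 58 mm either side of the middle, pins 70.5 mm from the middle line and 45.5 mm up.
- lid: Loose white lid, about 0.3 kg, lying right way up. Origin: centre of its plug's underside, z up, long side along x. Plug 168 x 106 mm (lowest 3 mm 160 x 98), then plate 190 x 130 at z 10 to 16 mm, panel 172 x 109 up to z 20.5 mm. Beside each long edge, 60 mm from the middle, a round bead 3 mm wide, crest at z 19.6 mm. Seated, the origin is 60 mm above the box's. Fits either way round.
- lid_handle (a point): Centre of the white handle bar on the lid, 43.5 mm above the lid's origin: bar 100 mm long (along the lid's x), 18 mm wide, 10 mm high, on a post at 40 mm either side of the middle; 18 mm clear below the bar, flat panel around it.
- clip_1 (a joint): Angle (rad) of the black clip on the box's +y long side, -x end; opposite corner: clip_3. 0 = upright over the rim, growing as it leans outwards, away from the box; stays where it is left, 0.5 to 0.7 at the start, stop at 1.0. Swings almost freely down to about 0.2, where its hook meets the lid's bead; snapped home it reads -0.1 to 0.16, as the lid shifts up to 3 mm in its seat when pushed.
- clip_1_pad (a point): Ribbed thumb area on the flat outer face of clip_1, 3 mm outside and 32 mm above the pin when upright; y axis out of the face, z up the leg, x along the pin. The leg is 40 mm wide, 4 mm thick, its top 41.5 mm above the pin. Pushed inwards here, the clip rides over the bead at about 10 to 15 N, snaps, and stops hard 2 to 3 mm further on; over 25 N cracks it.
- clip_1_lip (a point): Middle of the rounded springy hook lip of clip_1 (3 mm thick, 36 mm long), 15.2 mm inwards of the pin and 32.2 mm above it when upright. Sprung 0 to 4.5 mm up the leg. On the bead's crest it is 20 to 21 mm above the lid's origin; snapped home behind the bead, 17.5 to 19 mm; left short of that it can hang on the crest.
- clip_2 (a joint): Angle (rad) of the black clip on the box's +y long side, +x end; opposite corner: clip_4. 0 = upright over the rim, growing as it leans outwards, away from the box; stays where it is left, 0.5 to 0.7 at the start, stop at 1.0. Swings almost freely down to about 0.2, where its hook meets the lid's bead; snapped home it reads -0.1 to 0.16, as the lid shifts up to 3 mm in its seat when pushed.
- clip_2_pad (a point): Ribbed thumb area on the flat outer face of clip_2, 3 mm outside and 32 mm above the pin when upright; y axis out of the face, z up the leg, x along the pin. The leg is 40 mm wide, 4 mm thick, its top 41.5 mm above the pin. Pushed inwards here, the clip rides over the bead at about 10 to 15 N, snaps, and stops hard 2 to 3 mm further on; over 25 N cracks it.
- clip_2_lip (a point): Middle of the rounded springy hook lip of clip_2 (3 mm thick, 36 mm long), 15.2 mm inwards of the pin and 32.2 mm above it when upright. Sprung 0 to 4.5 mm up the leg. On the bead's crest it is 20 to 21 mm above the lid's origin; snapped home behind the bead, 17.5 to 19 mm; left short of that it can hang on the crest.
- clip_3 (a joint): Angle (rad) of the black clip on the box's -y long side, +x end; opposite corner: clip_1. 0 = upright over the rim, growing as it leans outwards, away from the box; stays where it is left, 0.5 to 0.7 at the start, stop at 1.0. Swings almost freely down to about 0.2, where its hook meets the lid's bead; snapped home it reads -0.1 to 0.16, as the lid shifts up to 3 mm in its seat when pushed.
- clip_3_pad (a point): Ribbed thumb area on the flat outer face of clip_3, 3 mm outside and 32 mm above the pin when upright; y axis out of the face, z up the leg, x along the pin. The leg is 40 mm wide, 4 mm thick, its top 41.5 mm above the pin. Pushed inwards here, the clip rides over the bead at about 10 to 15 N, snaps, and stops hard 2 to 3 mm further on; over 25 N cracks it.
- clip_3_lip (a point): Middle of the rounded springy hook lip of clip_3 (3 mm thick, 36 mm long), 15.2 mm inwards of the pin and 32.2 mm above it when upright. Sprung 0 to 4.5 mm up the leg. On the bead's crest it is 20 to 21 mm above the lid's origin; snapped home behind the bead, 17.5 to 19 mm; left short of that it can hang on the crest.
- clip_4 (a joint): Angle (rad) of the black clip on the box's -y long side, -x end; opposite corner: clip_2. 0 = upright over the rim, growing as it leans outwards, away from the box; stays where it is left, 0.5 to 0.7 at the start, stop at 1.0. Swings almost freely down to about 0.2, where its hook meets the lid's bead; snapped home it reads -0.1 to 0.16, as the lid shifts up to 3 mm in its seat when pushed.
- clip_4_pad (a point): Ribbed thumb area on the flat outer face of clip_4, 3 mm outside and 32 mm above the pin when upright; y axis out of the face, z up the leg, x along the pin. The leg is 40 mm wide, 4 mm thick, its top 41.5 mm above the pin. Pushed inwards here, the clip rides over the bead at about 10 to 15 N, snaps, and stops hard 2 to 3 mm further on; over 25 N cracks it.
- clip_4_lip (a point): Middle of the rounded springy hook lip of clip_4 (3 mm thick, 36 mm long), 15.2 mm inwards of the pin and 32.2 mm above it when upright. Sprung 0 to 4.5 mm up the leg. On the bead's crest it is 20 to 21 mm above the lid's origin; snapped home behind the bead, 17.5 to 19 mm; left short of that it can hang on the crest.
- board: Bystander: green circuit board, 170 x 75 x 3 mm, lying flat beyond the work. Origin: centre of its underside.
- cutters: Bystander: flush cutters with two red handles, about 140 x 55 x 12 mm, lying flat, jaws along +x. Origin: on the bench under the pivot.
- tweezers: Bystander: black tweezers, about 135 x 18 x 9 mm, lying flat between robot and work, points along +x. Origin: on the bench under the middle.
- parts_pot: Bystander: small steel bowl, 60 mm across, 28 mm high. Origin: centre of its underside.

How it is judged:
By the outcome, as a careful person would: the job done as asked, in the order asked, and still so for the second after the job is handed in, with the robot touching nothing.
It also fails if it takes over 67 s, if anything falls off the work surface, if the arm or the gripper's body presses on something with over 40 N, if the wrist force passes 120 N, or if a joint passes its speed limit or range.

## Robot

A 7-joint arm with a two-finger parallel gripper is mounted at the origin on the work surface. World frame = base frame: x ahead of the robot, y to its left, z up, the work surface at z = 0. Lengths are in m, angles in rad, forces in N, time in s.
With the tool pointing down it reaches from about 0.425 to 0.925 m from the base axis. Payload 6.8 kg.
Tool frame: the origin (TCP) lies between the finger pads; the fingertips stand 14 mm ahead of it and the grasp point (between the pads) lies 5 mm behind it; z points along the fingers, y is the line along which they close (so a half turn about z gives the same grasp; the last joint's range is limited). The gripper opens to 85 mm and grips with 20 to 120 N. Pads are 22 mm wide; open, the fingers measure 114 mm over their backs; the gripper's body (76 mm by 85 mm) begins 54 mm behind the grasp point. The pads swing forward as they close: fully open they stand 13 mm farther back than shut.
Start: joints at [-1.348, 0.477, 0.022, 1.555, -0.011, 1.109, -0.083], TCP at [0.219, 0.638, 0.215] pointing down, gripper open.
Joint ranges: [-2.96, 2.96], [-0.34, 2.1], [-1.41, 1.46], [0.24, 2.44], [-1.37, 4.51], [0.17, 1.92], [-2.96, 2.96]. Speed limits (rad/s): [2.39, 2.39, 3.14, 3.14, 3.14, 3.14, 3.14].

## Interface

Orientations are given as a rotation vector (axis times angle).
In Python, from bench import r, eyes, ticket gives the robot as it stands. The module is installed in compiled form; this text tells all that it offers.
- The arm moves only by the tool arm_command, never from a script. Its argument "plan" is text: rows parted by semicolons, each of 4 numbers parted by spaces: the shift along the tool's x, y, z in m, then the turn about the tool's z in degrees. In form: tx ty tz yaw; .... A call has 1 to 20 rows; each row shifts and turns the commanded pose from where the row before left it, along the tool's axes as they then stand; what a row does not reach is not made up. A row lasts 1/8 s, in which the tool goes at most 62.5 mm and 10.7 degrees, less where a joint would pass 70% of its speed; a pose out of reach is approached as far as the arm can. A call is refused whole if a number of a shift passes 0.0625 or a number of a turn 10.7, either way. A call with a gripper value outside its range is refused whole. "hand" is the closure, from -1 (fully open) to 1 (shut), set as the call begins (left out, the last holds). The fingers move at their own pace and stop on an object; "grip_force" is the grip in N (left out, the last holds). Time passes only in rows, so rows that do not move let the fingers close. It gives the time, the measured TCP pose, the force, the opening and the grip force at its end, in the units of the state.
- r.get_obs(): the state, without advancing time (a new reading comes with each control period).
- eyes.grab_frame(name): name is "scene" or "top"; returns (picture, depth): 480x640x3 uint8, red, green, blue; 480x640 float32, m along the optical axis (not along the pixel's ray), 0 where there is no reading.
- eyes.calibration(name): a dict with "fov_y" (degrees; the focal length in pixels is half the picture's height over the tangent of half this angle, whatever the lens; pixels are square), "cx", "cy" (the principal point, pixels), "k1" (the pictures are not rectified: a ray, as slopes to the right and down, at radius r is drawn at 1 + k1 r^2 times it, then the intrinsics apply), "origin" and "attitude" of the camera in the world. Camera axes: x right, y up, looking along -z (the intrinsics and any distortion apply to the point x, -y, -z); pixel columns grow to the right and rows downward; lengths in m; the calibration is good to about 2 mm. A picture is of the moment at which its call begins. calibration takes no time and is no camera call.
- ticket.hand_in(): hands the job in; it is judged then, once.
The state is a dict: "clock": time; "joints": joint angles; "qvel": joint speeds; "tau": joint torques, N m; "tcp_pos": TCP position; "orientation": TCP orientation; "contact_force": force on the tool from outside, world axes, zero at the start; "moment": the same for the moment, N m; "grip_width": finger opening in m; "gripper_force": force on a finger pad.
Only numpy, scipy, OpenCV 4.12 (cv2) and the standard library are available. Lean on these libraries where they do the work, as an engineer would, in place of code of your own. Each camera call takes 0.05 s, during which the arm holds its last target. There are 200 camera calls.

## Working session

There is one attempt and no reset: what is moved stays moved. The work goes in short steps, Python scripts to look and compute and a tool call to move; the robot and the scene stay as the last step left them, time stands still between calls to the robot, and variables do not carry over. Pictures are saved under pics/ and viewed, at most 10 in all, crops included, and the job is handed in when it is done.

Besides the shell and the picture viewer there is one more tool, called after "Request:" by a JSON object that holds its "name" and its "arguments", one argument or row to a line. arm_command: Moves the arm, as the interface text tells. Its arguments: {"type":"object","properties":{"plan":{"type":"string"},"hand":{"type":"number"},"grip_force":{"type":"number"}},"required":["plan"]}

```bash
mkdir -p pics; cat > h.py <<'E'
import numpy as np, cv2
from bench import r, eyes, ticket
from scipy.spatial.transform import Rotation as R
def att(c):
    a=np.array(c['attitude'],float)
    return a if a.shape==(3,3) else R.from_rotvec(a).as_matrix()
def cloud(n,dep):
    c=eyes.calibration(n); f=240/np.tan(np.radians(c['fov_y'])/2)
    K=np.array([[f,0,c['cx']],[0,f,c['cy']],[0,0,1]])
    v,u=np.mgrid[0:480,0:640]
    p=cv2.undistortPoints(np.stack([u,v],-1).reshape(-1,1,2).astype(np.float64),K,np.array([c['k1'],0,0,0.])).reshape(480,640,2)
    P=np.stack([p[...,0],-p[...,1],-np.ones((480,640))],-1)*dep[...,None]
    return P@att(c).T+np.array(c['origin'])
def grab(n,fn=None):
    im,d=eyes.grab_frame(n)
    if fn: cv2.imwrite('pics/'+fn+'.png',cv2.cvtColor(im,cv2.COLOR_RGB2BGR))
    return im,d,cloud(n,d)
E
python3 - <<'E'
from h import *
for n in('scene','top'):
    print(eyes.calibration(n)); im,d,P=grab(n,n+'0'); np.savez(n+'0',im=im,P=P)
print(r.get_obs())
E
```

```text
{'fov_y': 48.852822267268806, 'cx': 319.71380034708733, 'cy': 244.0490733811171, 'k1': -0.10653693373125231, 'origin': array([ 1.28261288, -0.24603362,  0.9455482 ]), 'attitude': array([0.60046328, 0.41771501, 1.18025773])}
{'fov_y': 45.73414616261411, 'cx': 310.9442554719698, 'cy': 239.75640139302885, 'k1': 0.060051440517491644, 'origin': array([0.32894305, 0.01171693, 1.44478525]), 'attitude': array([ 0.14544021, -0.14427247, -1.5932596 ])}
{'clock': 0.1, 'joints': array([-1.34806618,  0.47771097,  0.02232523,  1.55630159, -0.011523  ,
        1.10931193, -0.08311912]), 'qvel': array([-0.00024498,  0.00019155,  0.00027478, -0.00133809, -0.00164463,
       -0.00063072, -0.00025302]), 'tau': array([ 3.83900246e-03, -5.97764182e+01,  1.61317628e+00, -2.81953597e+01,
        1.27425665e-02,  4.95242479e-03,  3.50657061e-06]), 'tcp_pos': array([0.21907707, 0.6378891 , 0.21374849]), 'orientation': array([-5.17260434e-01, -3.09853567e+00,  2.50460723e-03]), 'contact_force': array([-0.86400872,  0.1303228 ,  0.65806398]), 'moment': array([ 0.00831088,  0.01901951, -0.00427761]), 'gripper_force': 0.0, 'grip_width': 0.08548139501873984}
```

View pics/scene0.png

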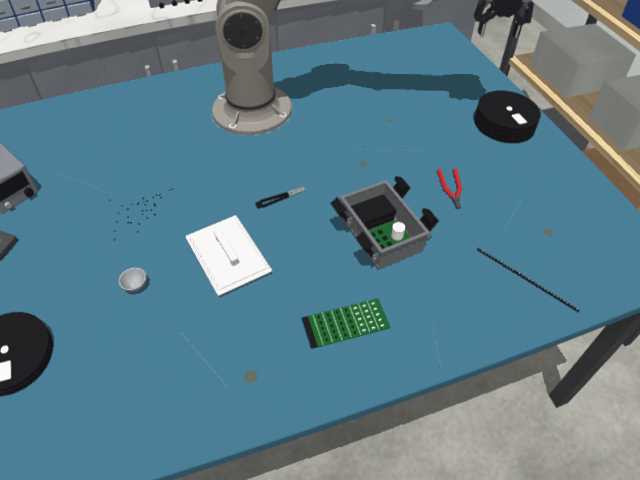

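View pics/top0.png

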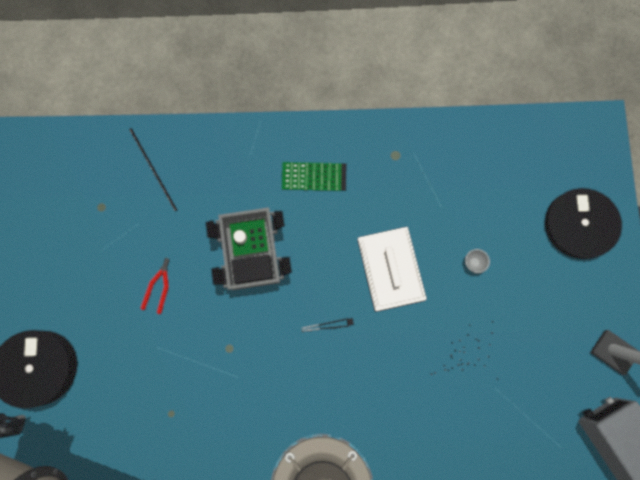

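The top view shows the lid at (392,268) with its handle on it, the open box with four clips at (250,250), the board at (314,176), tweezers at (328,324), cutters at (157,287) and the pot at (477,262). In the scene view the lid is at (228,255) and the box at (385,225).

```bash
python3 - <<'E'
from h import *
def rect(p): 
    (c,s,a)=cv2.minAreaRect(p.astype(np.float32)*1000); return np.round(c,1),np.round(s,1),round(a,2)
for n in('top','scene'):
    z=np.load(n+'0.npz'); im=z['im'].astype(int);P=z['P']
    X,Y,Z=P[...,0],P[...,1],P[...,2]
    t=(X>.4)&(X<.8)&(abs(Y)<.3)
    print(n,'table z',np.median(Z[t&(Z<.01)]), )
    white=(im.min(-1)>140)&(im.max(-1)-im.min(-1)<30)
    lid=white&t&(Y<-.03)
    lab=cv2.connectedComponentsWithStats(lid.astype(np.uint8))
    k=1+np.argmax(lab[2][1:,4]); m=lab[1]==k
    print('lid px',m.sum(),np.percentile(Z[m],[2,25,50,75,98]))
    plate=m&(Z>.005)&(Z<.026); print('lid',rect(P[plate][:,:2]))
    h=t&(Y<-.03)&(Z>.04)&(Z<.06)&(Y>-.3); print('handle',h.sum(),rect(P[h][:,:2]),P[h].mean(0))
    b=t&(Y>.0)&(Z>.064)&(Z<.076)&(im.max(-1)-im.min(-1)<25)&(im.mean(-1)>75)
    b=cv2.morphologyEx(b.astype(np.uint8),cv2.MORPH_OPEN,np.ones((2,2)))>0
    print('rim',b.sum(),rect(P[b][:,:2]),np.median(Z[b]))
    c=t&(Y>.0)&(Z>.077)&(Z<.1)
    cc=cv2.connectedComponentsWithStats(c.astype(np.uint8))
    for i in range(1,cc[0]):
        if cc[2][i,4]>15: q=P[cc[1]==i]; print('clip',len(q),q.mean(0).round(4),q.max(0).round(4),q.min(0).round(4))
    cv2.imwrite('pics/m%s.png'%n,np.hstack([(m*255).astype(np.uint8),(b*255).astype(np.uint8)])) 
E
```

```text
top table z 0.0005899117986367663
lid px 3956 [0.00395138 0.01762293 0.02027849 0.02294959 0.05006848]
lid (array([ 518.6, -192. ]), array([192. , 133.3]), 11.15)
handle 298 (array([ 517.1, -192.9]), array([100.1,  18.6]), 10.68) [ 0.5161216  -0.19240294  0.04821149]
rim 652 (array([483.6, 141.8]), array([371.1, 160. ]), 16.73) 0.06846271890584621
clip 148 [0.6379 0.0875 0.0853] [0.6589 0.1006 0.095 ] [0.6179 0.0763 0.0774]
clip 135 [0.6172 0.2546 0.0851] [0.6377 0.2677 0.0968] [0.5964 0.243  0.0771]
clip 141 [0.5231 0.0725 0.0852] [0.5439 0.0853 0.0963] [0.5024 0.0615 0.0776]
clip 145 [0.5019 0.2402 0.0852] [0.5236 0.2526 0.0962] [0.4825 0.2289 0.0771]
scene table z -0.0006116846939344667
lid px 3874 [3.97206056e-05 1.71476639e-02 1.93173886e-02 2.10884232e-02
 4.80464369e-02]
lid (array([ 518.7, -191.7]), array([192.9, 130.2]), 11.15)
handle 286 (array([ 519.7, -191.2]), array([99.3, 18.5]), 10.54) [ 0.52059164 -0.1917193   0.04684796]
rim 794 (array([899. ,  28.9]), array([204.4, 921.5]), 66.88) 0.06819403038956945
clip 115 [0.5055 0.2379 0.0844] [0.5254 0.2532 0.0921] [0.4821 0.2276 0.0771]
clip 144 [0.5262 0.0699 0.0838] [0.5481 0.0815 0.0921] [0.5042 0.0585 0.0773]
clip 131 [0.6202 0.2523 0.0844] [0.6418 0.2661 0.0912] [0.5976 0.242  0.0776]
clip 170 [0.6405 0.085  0.0838] [0.6598 0.0975 0.0914] [0.6189 0.0737 0.0771]
```

```bash
python3 - <<'E'
from h import *
for n in('top','scene'):
    z=np.load(n+'0.npz'); im=z['im'].astype(int);P=z['P'];Z=P[...,2]
    th=np.radians(7.2); c0=np.array([.5715,.1625]); d=P[...,:2]-c0
    u=d@[np.cos(th),np.sin(th)]; v=d@[-np.sin(th),np.cos(th)]
    b=(abs(u)<.11)&(abs(v)<.07)&(Z>.060)&(Z<.078)&(im.max(-1)-im.min(-1)<30)&(im.mean(-1)>60)
    # edge midlines: points in the 4 strips
    uu,vv=u[b]*1e3,v[b]*1e3
    for nm,s,t in(('u+',uu,vv),('u-',-uu,vv),('v+',vv,uu),('v-',-vv,uu)):
        L=89.5 if nm[0]=='u' else 59.5
        q=(abs(s-L)<9)&(abs(t)<(50 if nm[0]=='u' else 34))
        f=np.polyfit(t[q],s[q],1); print(n,nm,q.sum(),np.percentile(s[q],[3,50,97]).round(1),'mid',f[1].round(2),'slope deg',np.degrees(f[0]).round(2))
    print('rim z',np.median(Z[b]))
    # lid edges from handle/plate masks
    c0=np.array([.5187,-.1919]);th=np.radians(11);d=P[...,:2]-c0
    u=1e3*(d@[np.cos(th),np.sin(th)]); v=1e3*(d@[-np.sin(th),np.cos(th)])
    w=(im.min(-1)>140)
    pl=w&(abs(u)<110)&(abs(v)<80)
    for nm,s,t,T,L in(('u+',u,v,50,95),('u-',-u,v,50,95),('v+',v,u,70,65),('v-',-v,u,70,65)):
        q=pl&(abs(t)<T)
        # outer boundary by binning
        bins=np.arange(-T,T,5);e=[np.max(s[q&(t>=a)&(t<a+5)]) for a in bins]
        f=np.polyfit(bins+2.5,e,1);print('lid',nm,f[1].round(2),np.degrees(f[0]).round(2))
    q=(abs(u)<70)&(abs(v)<20)&(Z>.038)&(Z<.06)
    m=P[q];print('bar',1e3*m.mean(0),np.median(m[:,2]),'u',np.percentile(u[q],[1,99]),'v',np.percentile(v[q],[1,99]),np.degrees(np.polyfit(u[q],v[q],1)[0]))
E
```

```text
top u+ 137 [84.  86.7 91.4] mid 87.08 slope deg -0.18
top u- 131 [87.  90.6 94. ] mid 90.6 slope deg -0.13
top v+ 90 [57.3 60.7 64.1] mid 60.6 slope deg 0.39
top v- 80 [54.1 57.6 60.9] mid 57.57 slope deg -0.02
rim z 0.06991386088258333
lid u+ 95.46 -0.56
lid u- 96.63 -0.24
lid v+ 65.08 0.53
lid v- 64.79 -0.71
bar [ 516.26137669 -192.38757814   48.15654612] 0.04840217626076315 u [-50.72245273  45.86335118] v [-9.57063514  8.43041364] -0.3038887533228671
scene u+ 180 [85.5 91.3 94.3] mid 90.47 slope deg 0.62
scene u- 182 [83.7 87.5 93.4] mid 87.96 slope deg 0.26
scene v+ 124 [55.6 58.5 63.7] mid 58.98 slope deg -0.05
scene v- 103 [55.8 60.2 63.7] mid 59.76 slope deg 0.1
rim z 0.06824136087983501
lid u+ 93.85 -0.04
lid u- 103.93 -7.64
lid v+ 69.4 1.3
lid v- 63.52 -0.31
bar [ 520.74485816 -191.71388733   46.82400574] 0.047091973627391925 u [-47.11758514  50.0315696 ] v [-8.32973859  9.16475835] -0.3219413890086546
```

```bash
cat >> h.py <<'E'
BC=np.array([.5712,.1630]); BTH=np.radians(7.2)
def box(u,v,z): # box frame mm -> world m
    c,s=np.cos(BTH),np.sin(BTH); return np.array([BC[0]+(u*c-v*s)/1e3,BC[1]+(u*s+v*c)/1e3,z/1e3])
def shift(a,b,ydeg): # world a->b, in tool axes with tool y at ydeg, tool down
    y=np.radians(ydeg); d=(np.array(b)-a)*1e3
    return np.round([d@[-np.sin(y),np.cos(y),0],d@[np.cos(y),np.sin(y),0],-d[2]],1)
def ydeg():
    M=R.from_rotvec(r.get_obs()['orientation']).as_matrix(); return np.degrees(np.arctan2(M[1,1],M[0,1])),M[:,2]
def st():
    o=r.get_obs(); p=o['tcp_pos']; d=(p[:2]-BC)*1e3; c,s=np.cos(BTH),np.sin(BTH)
    f=o['contact_force']
    print('t',o['clock'],'tcp',p.round(4),'box uv',(d@[c,s]).round(1),(d@[-s,c]).round(1),'Fuvz',(f[:2]@[c,s]).round(1),(f[:2]@[-s,c]).round(1),f[2].round(1),'w',round(o['grip_width'],4),'y',ydeg()[0].round(2))
E
python3 - <<'E'
from h import *
st();print(ydeg()[1]); p=r.get_obs()['tcp_pos']
w=np.array([.46,.3,.2]); L=np.array([.5182,-.1921,.12])
print(shift(p,w,100.7),shift(w,L,100.7))
E
```

```text
t 0.1 tcp [0.2191 0.6379 0.2137] box uv -289.8 515.3 Fuvz -0.8 0.2 0.7 w 0.0855 y 71.05
[-4.37830261e-04 -1.54354814e-03 -9.99998713e-01]
[-174.  -376.7   13.7] [  34.2 -494.3   80. ]
```

Request:
{"name": "arm_command", "arguments": {
  "plan": "0 0 0 -9.9; 0 0 0 -9.9; 0 0 0 -9.85; -.0249 -.0538 .002 0; -.0249 -.0538 .002 0; -.0249 -.0538 .002 0; -.0249 -.0538 .002 0; -.0249 -.0538 .002 0; -.0249 -.0538 .002 0; -.0249 -.0538 .002 0; .0034 -.0494 .004 0; .0034 -.0494 .004 0; .0034 -.0494 .004 0; .0034 -.0494 .006 0; .0034 -.0494 .008 0; .0034 -.0494 .01 0; .0034 -.0494 .01 0; .0034 -.0494 .01 0; .0034 -.0494 .012 0; .0034 -.0494 .012 0",
  "hand": -1,
  "grip_force": 80
}}

```text
clock: 2.6
tcp_pos: [0.5186, -0.1924, 0.12]
orientation: [0.293, -3.128, -0.0]
contact_force: [0.6, -0.0, 0.5]
grip_width: 0.0852
gripper_force: 0.0
```

```bash
python3 - <<'E'
from h import *
st();print(r.get_obs()['joints']); print(shift(r.get_obs()['tcp_pos'],[.5182,-.1921,.041],ydeg()[0]))
E
```

```text
t 2.6 tcp [ 0.5186 -0.1924  0.12  ] box uv -96.8 -346.0 Fuvz 0.6 -0.1 0.5 w 0.0852 y 100.72
[ 0.03132041  0.39799769  0.26526204  1.9516546  -0.14092684  0.80976195
  2.13208542]
[ 0.3  0.4 79. ]
```

Request:
{"name": "arm_command", "arguments": {
  "plan": ".0003 .0004 .03 0; 0 0 .03 0; 0 0 .015 0; 0 0 .004 0; 0 0 0 0"
}}

```text
clock: 3.22
tcp_pos: [0.5188, -0.1907, 0.0421]
orientation: [-0.293, 3.127, -0.0]
contact_force: [0.8, 0.1, -0.2]
grip_width: 0.0853
gripper_force: 0.0
```

Request:
{"name": "arm_command", "arguments": {
  "plan": "0 0 0 0; 0 0 0 0; 0 0 0 0; 0 0 0 0; 0 0 0 0; 0 0 0 0",
  "hand": 1
}}

```text
clock: 3.98
tcp_pos: [0.5183, -0.1907, 0.0415]
orientation: [0.293, -3.128, -0.0]
contact_force: [0.1, 0.2, 0.5]
grip_width: 0.0001
gripper_force: 0.0
```

```bash
python3 - <<'E'
from h import *
for n in('scene',):
    im,d,P=grab(n)
    c=im[190:320,160:300]; cv2.imwrite('pics/g1.png',cv2.cvtColor(cv2.resize(c,None,fx=5,fy=4.5,interpolation=cv2.INTER_CUBIC),cv2.COLOR_RGB2BGR))
st()
E
```

```text
t 4.025 tcp [ 0.5183 -0.1906  0.0415] box uv -96.8 -344.2 Fuvz -0.1 -0.6 0.1 w 0.0 y 100.7
```

View pics/g1.png

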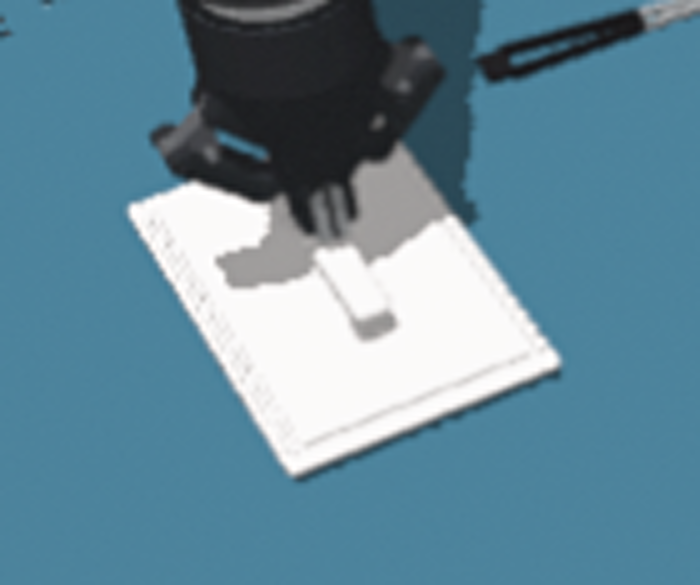

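The picture shows the fingers at crop (330,205), on either side of the bar's middle, although the opening reads 0. A small test lift will settle it.

Request:
{"name": "arm_command", "arguments": {
  "plan": "0 0 -.02 0; 0 0 -.02 0; 0 0 0 0"
}}

```text
clock: 4.4
tcp_pos: [0.5194, -0.191, 0.0828]
orientation: [-0.292, 3.125, -0.001]
contact_force: [-0.5, -0.5, 0.4]
grip_width: 0.0002
gripper_force: 0.0
```

```bash
python3 - <<'E'
from h import *
st()
im,d,P=grab('scene')
c=im[190:320,160:300]; cv2.imwrite('pics/g2.png',cv2.cvtColor(cv2.resize(c,None,fx=5,fy=4.5,interpolation=cv2.INTER_CUBIC),cv2.COLOR_RGB2BGR))
m=(im.min(-1)>140)&(abs(P[...,0]-.52)<.15)&(abs(P[...,1]+.19)<.12)
print(np.percentile(P[m][:,2],[5,25,50,75,95]))
E
```

```text
t 4.4 tcp [ 0.5194 -0.191   0.0828] box uv -95.8 -344.8 Fuvz -0.5 -0.4 0.4 w 0.0002 y 100.69
[0.01430878 0.01914904 0.04692699 0.48982419 0.54763606]
```

View pics/g2.png

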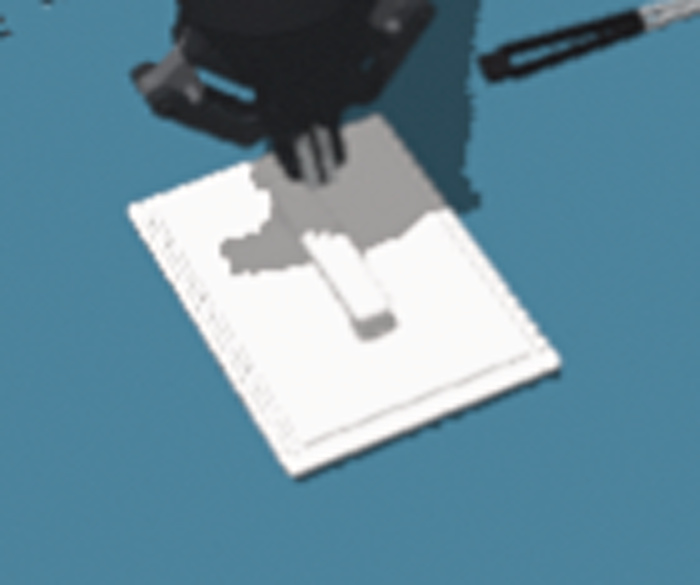

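The lid has not moved and the shut fingers sit at crop (315,160). The grasp missed, so I compare the fingertip position seen by the cameras with the reported TCP.

```bash
python3 - <<'E'
from h import *
p=r.get_obs()['tcp_pos']
for n in('scene','top'):
    im,d,P=grab(n)
    if n=='scene': cv2.imwrite('pics/sc_full.png',cv2.cvtColor(im,cv2.COLOR_RGB2BGR))
    q=(abs(P[...,0]-p[0])<.12)&(abs(P[...,1]-p[1])<.12)&(P[...,2]>.052)
    Q=P[q]; v,u=np.nonzero(q)
    for a in np.arange(.05,.2,.01):
        s=(Q[:,2]>=a)&(Q[:,2]<a+.01)
        if s.sum(): print(n,round(a,2),s.sum(),Q[s].mean(0).round(3),Q[s].min(0).round(3)[:2],Q[s].max(0).round(3)[:2],'px',u[s].mean().round(),v[s].mean().round())
E
```

```text
scene 0.09 2 [ 0.528 -0.184  0.1  ] [ 0.527 -0.185] [ 0.528 -0.183] px 226.0 230.0
scene 0.1 35 [ 0.527 -0.19   0.106] [ 0.513 -0.204] [ 0.534 -0.175] px 223.0 229.0
scene 0.11 40 [ 0.527 -0.189  0.115] [ 0.518 -0.204] [ 0.534 -0.175] px 223.0 226.0
scene 0.12 47 [ 0.528 -0.19   0.125] [ 0.519 -0.204] [ 0.533 -0.176] px 222.0 223.0
scene 0.13 43 [ 0.528 -0.188  0.135] [ 0.514 -0.207] [ 0.533 -0.167] px 222.0 219.0
scene 0.14 91 [ 0.527 -0.188  0.146] [ 0.507 -0.22 ] [ 0.54  -0.155] px 221.0 216.0
scene 0.15 179 [ 0.524 -0.19   0.154] [ 0.502 -0.229] [ 0.54 -0.15] px 219.0 212.0
scene 0.16 131 [ 0.528 -0.188  0.166] [ 0.504 -0.237] [ 0.54 -0.14] px 220.0 209.0
scene 0.17 138 [ 0.53  -0.186  0.175] [ 0.506 -0.246] [ 0.541 -0.135] px 221.0 207.0
scene 0.18 211 [ 0.529 -0.194  0.185] [ 0.496 -0.253] [ 0.542 -0.129] px 216.0 204.0
scene 0.19 237 [ 0.528 -0.194  0.194] [ 0.499 -0.25 ] [ 0.543 -0.13 ] px 215.0 200.0
scene 0.2 154 [ 0.531 -0.195  0.204] [ 0.507 -0.236] [ 0.542 -0.146] px 214.0 198.0
top 0.05 2 [ 0.557 -0.178  0.053] [ 0.554 -0.179] [ 0.559 -0.178] px 387.0 250.0
top 0.14 1 [ 0.501 -0.168  0.148] [ 0.501 -0.168] [ 0.501 -0.168] px 389.0 267.0
top 0.15 2 [ 0.502 -0.166  0.156] [ 0.501 -0.166] [ 0.502 -0.165] px 388.0 266.0
top 0.16 7 [ 0.502 -0.161  0.165] [ 0.499 -0.166] [ 0.504 -0.156] px 387.0 266.0
top 0.17 12 [ 0.504 -0.154  0.174] [ 0.497 -0.16 ] [ 0.521 -0.144] px 384.0 264.0
top 0.18 50 [ 0.507 -0.141  0.187] [ 0.495 -0.152] [ 0.522 -0.128] px 379.0 262.0
top 0.19 62 [ 0.508 -0.139  0.194] [ 0.494 -0.164] [ 0.519 -0.129] px 378.0 262.0
top 0.2 20 [ 0.508 -0.152  0.204] [ 0.5   -0.161] [ 0.518 -0.144] px 385.0 261.0
```

The tips show at z≈0.100 while the reported TCP z is 0.083. They therefore stand about 17–18 mm above the reported TCP rather than 14 mm below it, and the fingers closed above the bar. The horizontal position agrees. I will reopen and go about 32 mm lower, watching the force.

Request:
{"name": "arm_command", "arguments": {
  "plan": "0 0 0 0; 0 0 0 0; 0 0 0 0; 0 0 0 0; 0 0 0 0; 0 0 .03 0; 0 -.0005 .025 0; 0 -.0005 .012 0; 0 0 0 0",
  "hand": -1
}}

```text
clock: 5.68
tcp_pos: [0.5181, -0.1916, 0.0141]
orientation: [0.292, -3.127, -0.001]
contact_force: [-1.1, 0.5, -0.8]
grip_width: 0.0852
gripper_force: 0.0
```

```bash
python3 - <<'E'
from h import *
st(); p=r.get_obs()['tcp_pos']
im,d,P=grab('scene')
q=(abs(P[...,0]-p[0])<.03)&(abs(P[...,1]-p[1])<.065)&(P[...,2]>.03)&(im.max(-1)<110)
Q=P[q]; i=np.argsort(Q[:,2])[:20]; print(Q[i][::2].round(4))
E
```

```text
t 5.675 tcp [ 0.5181 -0.1916  0.0141] box uv -97.2 -345.2 Fuvz -1.0 0.6 -0.8 w 0.0852 y 100.69
[[ 0.5095 -0.1505  0.0503]
 [ 0.5143 -0.1401  0.0516]
 [ 0.5086 -0.15    0.0526]
 [ 0.5339 -0.2434  0.0534]
 [ 0.517  -0.1383  0.0539]
 [ 0.5362 -0.2393  0.0546]
 [ 0.5148 -0.1398  0.0554]
 [ 0.5051 -0.1511  0.0559]
 [ 0.5167 -0.1379  0.0568]
 [ 0.5338 -0.2449  0.0574]]
```

Request:
{"name": "arm_command", "arguments": {
  "plan": "0 0 .004 0; 0 0 .0015 0; 0 0 0 0; 0 0 0 0; 0 0 0 0; 0 0 0 0; 0 0 0 0; 0 0 0 0",
  "hand": 1
}}

```text
clock: 6.72
tcp_pos: [0.5187, -0.1918, 0.0095]
orientation: [-0.293, 3.127, -0.0]
contact_force: [-1.4, 0.5, 5.1]
grip_width: 0.016
gripper_force: 78.5
```

Request:
{"name": "arm_command", "arguments": {
  "plan": "0 0 -.005 0; 0 0 -.01 0; 0 0 -.025 0; 0 0 -.04 0; 0 0 -.04 3.5; 0 0 -.02 0; 0 0 0 0; 0 0 0 0"
}}

```text
clock: 7.72
tcp_pos: [0.5177, -0.1913, 0.1482]
orientation: [0.197, -3.134, -0.001]
contact_force: [-0.4, 0.5, -3.6]
grip_width: 0.0162
gripper_force: 78.4
```

```bash
python3 - <<'E'
from h import *
st()
for n in('scene','top'):
    im,d,P=grab(n,'l'+n); q=(im.min(-1)>140)&(abs(P[...,0]-.52)<.14)&(abs(P[...,1]+.19)<.11)&(P[...,2]>.09)&(P[...,2]<.2)
    Q=P[q];Q=Q[abs(Q[:,2]-np.median(Q[:,2]))<.02]
    A=np.c_[Q[:,:2]-Q[:,:2].mean(0),np.ones(len(Q))];f=np.linalg.lstsq(A,Q[:,2],rcond=None)[0]
    print(n,len(Q),'tilt deg',np.degrees(f[:2]).round(2),f[2],cv2.minAreaRect(Q[:,:2].astype(np.float32)*1e3))
o=r.get_obs()['tcp_pos']; print(shift(o,[BC[0]+.0005,BC[1]+.0003,o[2]],ydeg()[0]))
E
```

```text
t 7.725 tcp [ 0.5177 -0.1913  0.1482] box uv -97.5 -344.8 Fuvz -0.3 0.5 -3.6 w 0.0162 y 97.21
scene 3131 tilt deg [-0.75  0.38] 0.15711468926173663 ((517.4949340820312, -191.56005859375), (193.1915283203125, 129.52210998535156), 7.70454216003418)
top 1013 tilt deg [-1.12 -2.01] 0.15786822512839882 ((525.3678588867188, -135.1142578125), (78.75373840332031, 198.31692504882812), 74.88404083251953)
[-98.2 345.   -0. ]
```

Request:
{"name": "arm_command", "arguments": {
  "plan": "-.0063 .0215 0 0; -.0123 .0431 0 0; -.0123 .0431 0 0; -.0123 .0431 0 0; -.0123 .0431 0 0; -.0123 .0431 0 0; -.0123 .0431 0 0; -.0123 .0431 0 0; -.0058 .0218 .015 0; 0 0 .03 0; 0 0 0 0; 0 0 0 0"
}}

```text
clock: 9.32
tcp_pos: [0.5729, 0.1617, 0.1041]
orientation: [0.195, -3.135, 0.001]
contact_force: [0.1, 0.0, -2.1]
grip_width: 0.0162
gripper_force: 78.6
```

```bash
python3 - <<'E'
from h import *
st()
for n in('scene','top'):
    im,d,P=grab(n,'b'+n); q=(im.min(-1)>140)&(abs(P[...,0]-.57)<.14)&(abs(P[...,1]-.16)<.11)&(P[...,2]>.095)&(P[...,2]<.125)
    Q=P[q]
    A=np.c_[Q[:,:2]-Q[:,:2].mean(0),np.ones(len(Q))];f=np.linalg.lstsq(A,Q[:,2],rcond=None)[0]
    print(n,len(Q),'tilt deg',np.degrees(f[:2]).round(2),f[2],cv2.minAreaRect(Q[:,:2].astype(np.float32)*1e3))
    if n=='scene': cv2.imwrite('pics/bs.png',cv2.cvtColor(cv2.resize(im[150:290,300:480],None,fx=4.4,fy=4.2,interpolation=cv2.INTER_CUBIC),cv2.COLOR_RGB2BGR))
E
```

```text
t 9.325 tcp [0.5729 0.1617 0.1041] box uv 1.5 -1.5 Fuvz 0.1 0.0 -2.1 w 0.0162 y 97.1
scene 2819 tilt deg [-0.67  0.74] 0.11319888978676124 ((573.5894775390625, 162.31414794921875), (191.93707275390625, 133.9997100830078), 6.9149489402771)
top 867 tilt deg [-1.2   7.86] 0.11426320599254751 ((578.1380615234375, 116.76777648925781), (191.0647735595703, 36.77915573120117), 7.526885509490967)
```

View pics/bs.png

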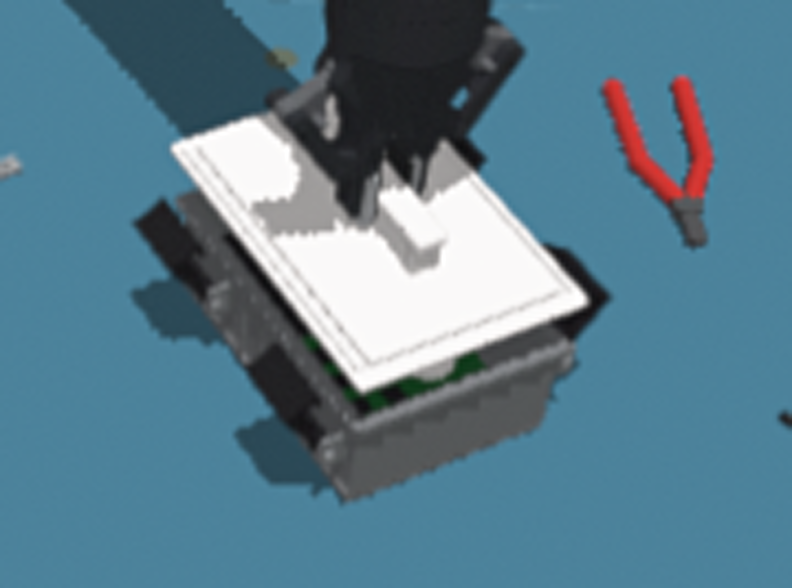

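The lid hangs level over the box, with its near corner at crop (360,385) and the box corner at (350,420). Scene measurements put it within 1 mm, so I nudge it slightly and lower to the lead-in.

Request:
{"name": "arm_command", "arguments": {
  "plan": ".0009 .0009 .012 0; 0 0 .01 0; 0 0 .004 0; 0 0 .002 0; 0 0 0 0"
}}

```text
clock: 10.05
tcp_pos: [0.5718, 0.1637, 0.076]
orientation: [0.197, -3.135, 0.0]
contact_force: [-0.1, 0.6, -3.1]
grip_width: 0.0162
gripper_force: 78.7
```

Request:
{"name": "arm_command", "arguments": {
  "plan": "0 0 .002 0; 0 0 .002 0; 0 0 0 0"
}}

```text
clock: 10.42
tcp_pos: [0.5716, 0.1637, 0.0719]
orientation: [0.197, -3.135, 0.0]
contact_force: [0.1, -0.4, -2.6]
grip_width: 0.0165
gripper_force: 78.7
```

Request:
{"name": "arm_command", "arguments": {
  "plan": "0 0 .0015 0; 0 0 .0015 0; 0 0 0 0; 0 0 0 0"
}}

```text
clock: 10.92
tcp_pos: [0.5717, 0.1638, 0.0696]
orientation: [-0.197, 3.135, 0.0]
contact_force: [-3.1, -0.8, 4.5]
grip_width: 0.0166
gripper_force: 79.6
```

Request:
{"name": "arm_command", "arguments": {
  "plan": "0 0 0 0; 0 0 0 0; 0 0 0 0; 0 0 0 0; 0 0 -.01 0; 0 0 -.03 0; 0 0 -.04 0; 0 0 -.02 0",
  "hand": -1
}}

```text
clock: 11.92
tcp_pos: [0.5729, 0.164, 0.1722]
orientation: [-0.197, 3.132, 0.002]
contact_force: [-0.2, 1.4, 0.4]
grip_width: 0.0852
gripper_force: 0.0
```

Request:
{"name": "arm_command", "arguments": {
  "plan": "-.03 0 -.01 0; -.0625 0 0 0; -.0625 0 0 0; -.04 0 0 0; 0 0 0 0",
  "hand": 1
}}

```text
clock: 12.55
tcp_pos: [0.767, 0.1878, 0.1783]
orientation: [-0.196, 3.135, -0.001]
contact_force: [-0.4, 0.1, -0.8]
grip_width: -0.0003
gripper_force: 0.0
```

```bash
python3 - <<'E'
from h import *
st()
for n in('scene','top'):
    im,d,P=grab(n,'c'+n); q=(im.min(-1)>140)&(abs(P[...,0]-.57)<.14)&(abs(P[...,1]-.16)<.11)&(P[...,2]>.067)&(P[...,2]<.09)
    Q=P[q]
    A=np.c_[Q[:,:2]-Q[:,:2].mean(0),np.ones(len(Q))];f=np.linalg.lstsq(A,Q[:,2],rcond=None)[0]
    print(n,len(Q),'tilt deg',np.degrees(f[:2]).round(2),f[2],cv2.minAreaRect(Q[:,:2].astype(np.float32)*1e3))
    c=(P[...,0]>.4)&(P[...,0]<.72)&(P[...,1]>0)&(P[...,1]<.3)&(P[...,2]>.072)&(P[...,2]<.1)&(im.max(-1)<80)
    cc=cv2.connectedComponentsWithStats(c.astype(np.uint8))
    for i in range(1,cc[0]):
        if cc[2][i,4]>25: w=P[cc[1]==i]; dd=1e3*(w[:,:2].mean(0)-BC); print(len(w),w.mean(0).round(4),dd@[np.cos(BTH),np.sin(BTH)],dd@[-np.sin(BTH),np.cos(BTH)],w[:,2].max())
    p=r.get_obs()['tcp_pos'];q=(abs(P[...,0]-p[0])<.03)&(abs(P[...,1]-p[1])<.03)&(P[...,2]>.12);Q=P[q]
    if len(Q): i=np.argsort(Q[:,2])[:12]; print('tip',Q[i][::4].round(4),'x',Q[Q[:,2]<Q[:,2].min()+.03].max(0),Q[Q[:,2]<Q[:,2].min()+.03].min(0))
E
```

```text
t 12.55 tcp [0.767  0.1878 0.1783] box uv 197.4 0.0 Fuvz -0.4 0.2 -0.8 w -0.0003 y 97.16
scene 3242 tilt deg [-0.31  0.6 ] 0.0789327328358369 ((572.2459716796875, 162.435302734375), (192.8841552734375, 130.51416015625), 7.337027549743652)
114 [0.5067 0.2378 0.0839] -54.572624049324034 82.25569835097126 0.09262021451348668
137 [0.5267 0.0704 0.0835] -55.71693393769915 -86.25611265629885 0.0925563843665298
169 [0.6411 0.0853 0.0837] 59.60616587638768 -85.84256723466555 0.0916102935937374
tip [[0.7718 0.1827 0.1949]
 [0.7788 0.1843 0.1994]
 [0.7762 0.1961 0.2004]] x [0.78011198 0.20249942 0.2249143 ] [0.76251072 0.17300679 0.19492187]
top 847 tilt deg [-0.62  6.83] 0.07900329378504907 ((576.4743041992188, 118.74488067626953), (191.37054443359375, 39.31910705566406), 6.523682594299316)
137 [0.6365 0.0874 0.0852] 55.31652922130885 -83.21104782848424 0.09486312595607127
140 [0.5223 0.0721 0.085 ] -59.88492133851383 -84.09825513098534 0.09428532834368575
tip [[0.7716 0.1583 0.244 ]
 [0.7936 0.2091 0.5485]
 [0.794  0.1919 0.5504]] x [0.77384377 0.15828254 0.24430697] [0.7716391  0.15823023 0.24401177]
```

The lid sits level at z≈0.079, which is the seated height. I start with clip_2 and its opposite, clip_4, then do clip_3 and clip_1. The finger back will be the pusher.

Request:
{"name": "arm_command", "arguments": {
  "plan": ".0465 .0427 0 0; .0465 .0427 0 0; .0465 .0427 .02 0; 0 0 .05 0; 0 0 .04 0; 0 0 .012 0; 0 0 0 0"
}}

```text
clock: 13.52
tcp_pos: [0.6143, 0.2948, 0.0588]
orientation: [0.197, -3.135, 0.0]
contact_force: [-0.1, 0.2, 0.9]
grip_width: 0.0
gripper_force: 0.0
```

Request:
{"name": "arm_command", "arguments": {
  "plan": "0 -.008 0 0; 0 -.008 0 0; 0 -.006 0 0; 0 -.004 0 0; 0 -.002 0 0"
}}

```text
clock: 14.15
tcp_pos: [0.6187, 0.2699, 0.0597]
orientation: [-0.199, 3.133, 0.006]
contact_force: [-0.9, 6.6, 7.8]
grip_width: -0.0001
gripper_force: 4.1
```

```bash
cat > c.py <<'E'
from h import *
import sys
st(); im,d,P=grab('scene')
dd=P[...,:2]-BC; u=1e3*(dd@[np.cos(BTH),np.sin(BTH)]);v=1e3*(dd@[-np.sin(BTH),np.cos(BTH)])
for k,(a,b) in {1:(-58,1),2:(58,1),3:(58,-1),4:(-58,-1)}.items():
    q=(abs(u-a)<25)&(abs(v*b-82)<24)&(P[...,2]>.045)&(P[...,2]<.1)&(im.max(-1)<80)
    if q.sum()>5: i=q&(P[...,2]>P[...,2][q].max()-.004); print(k,q.sum(),'top v',np.median(v[i]).round(1),'z',P[...,2][q].max().round(4))
w=(im.min(-1)>140)&(abs(u)<110)&(abs(v)<75)&(P[...,2]>.067)&(P[...,2]<.09)
print('lid z',P[w][:,2].mean(),cv2.minAreaRect(np.c_[u[w],v[w]].astype(np.float32)))
if len(sys.argv)>1: cv2.imwrite('pics/%s.png'%sys.argv[1],cv2.cvtColor(cv2.resize(im[150:290,300:480],None,fx=4.4,fy=4.2,interpolation=cv2.INTER_CUBIC),cv2.COLOR_RGB2BGR))
E
python3 c.py k1
```

```text
t 14.15 tcp [0.6187 0.2699 0.0597] box uv 60.5 100.1 Fuvz -0.1 6.7 7.8 w -0.0001 y 97.27
1 190 top v 78.9 z 0.0911
2 227 top v 88.4 z 0.1
3 248 top v -79.6 z 0.091
4 211 top v -80.9 z 0.0918
lid z 0.07881118729003421 ((-0.24117279052734375, 0.30910491943359375), (133.7196807861328, 194.177978515625), 89.93916320800781)
```

View pics/k1.png

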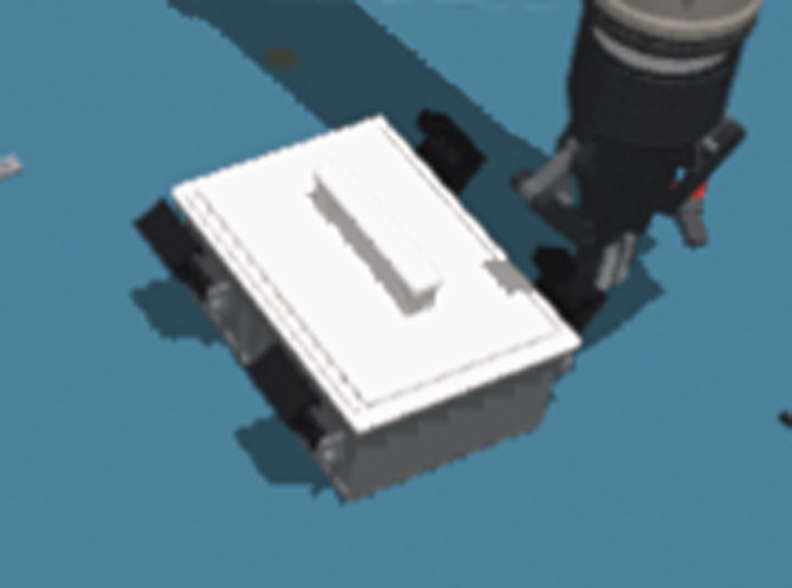

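The lid is on, and the finger at crop (615,265) rests partly on top of clip_2's end: the upward force is 8 N. I back off, go lower and push again.

Request:
{"name": "arm_command", "arguments": {
  "plan": ".002 .008 -.003 0; 0 .011 0 0; 0 0 .008 0; 0 0 .007 0; 0 -.006 0 0; 0 -.006 0 0; 0 -.006 0 0; 0 -.003 0 0; 0 0 0 0"
}}

```text
clock: 15.32
tcp_pos: [0.617, 0.265, 0.0468]
orientation: [-0.197, 3.134, 0.001]
contact_force: [-0.5, 2.6, 1.8]
grip_width: -0.0002
gripper_force: 1.5
```

```bash
python3 c.py
```

```text
t 15.325 tcp [0.617  0.265  0.0468] box uv 58.2 95.5 Fuvz -0.2 2.7 1.8 w -0.0002 y 97.19
1 189 top v 77.3 z 0.093
2 187 top v 85.3 z 0.1
3 239 top v -79.9 z 0.0937
4 210 top v -80.3 z 0.0913
lid z 0.07882354627843045 ((-0.0244598388671875, 0.9154586791992188), (133.2001953125, 195.69349670410156), 89.73055267333984)
```

Request:
{"name": "arm_command", "arguments": {
  "plan": "0 -.001 0 0; 0 -.001 0 0; 0 0 0 0"
}}

```text
clock: 15.75
tcp_pos: [0.617, 0.264, 0.0467]
orientation: [-0.198, 3.134, 0.002]
contact_force: [-0.7, 5.1, 5.0]
grip_width: 0.0
gripper_force: 2.5
```

Request:
{"name": "arm_command", "arguments": {
  "plan": "0 -.001 0 0; 0 0 0 0"
}}

```text
clock: 16.0
tcp_pos: [0.6171, 0.2634, 0.0468]
orientation: [-0.198, 3.134, 0.003]
contact_force: [-0.2, 4.9, 4.7]
grip_width: 0.0001
gripper_force: 2.8
```

Request:
{"name": "arm_command", "arguments": {
  "plan": "0 -.001 0 0; 0 0 0 0"
}}

```text
clock: 16.25
tcp_pos: [0.6172, 0.2628, 0.0469]
orientation: [-0.199, 3.134, 0.003]
contact_force: [0.7, 6.4, 4.9]
grip_width: -0.0005
gripper_force: 3.1
```

Request:
{"name": "arm_command", "arguments": {
  "plan": "0 -.0015 0 0; 0 0 0 0"
}}

```text
clock: 16.5
tcp_pos: [0.6174, 0.2617, 0.0471]
orientation: [-0.199, 3.134, 0.004]
contact_force: [-0.7, 5.9, 5.3]
grip_width: 0.0003
gripper_force: 3.4
```

Request:
{"name": "arm_command", "arguments": {
  "plan": "0 -.0015 0 0; 0 0 0 0"
}}

```text
clock: 16.75
tcp_pos: [0.6175, 0.2608, 0.0472]
orientation: [-0.2, 3.134, 0.005]
contact_force: [-1.2, 7.7, 7.0]
grip_width: 0.0001
gripper_force: 3.9
```

Request:
{"name": "arm_command", "arguments": {
  "plan": "0 -.0015 0 0; 0 0 0 0"
}}

```text
clock: 17.0
tcp_pos: [0.6176, 0.2604, 0.0473]
orientation: [-0.201, 3.133, 0.007]
contact_force: [-2.2, 8.6, 7.2]
grip_width: 0.0
gripper_force: 4.8
```

Request:
{"name": "arm_command", "arguments": {
  "plan": "0 -.0015 0 0; 0 0 0 0"
}}

```text
clock: 17.25
tcp_pos: [0.6176, 0.2599, 0.0474]
orientation: [-0.202, 3.133, 0.008]
contact_force: [-1.8, 10.9, 6.2]
grip_width: -0.0002
gripper_force: 5.6
```

Request:
{"name": "arm_command", "arguments": {
  "plan": "0 -.0015 0 0; 0 0 0 0"
}}

```text
clock: 17.5
tcp_pos: [0.6179, 0.2572, 0.0473]
orientation: [-0.201, 3.134, 0.006]
contact_force: [-0.3, 5.5, 4.2]
grip_width: -0.0002
gripper_force: 2.8
```

```bash
python3 c.py
```

```text
t 17.5 tcp [0.6179 0.2572 0.0473] box uv 58.2 87.6 Fuvz 0.4 5.5 4.2 w -0.0002 y 97.34
1 202 top v 78.8 z 0.0925
2 143 top v 77.1 z 0.0999
3 221 top v -80.0 z 0.0927
4 201 top v -81.5 z 0.0937
lid z 0.07881675122755666 ((-0.43880462646484375, -2.4068756103515625), (131.83758544921875, 193.00567626953125), 89.13583374023438)
```

Clip_2 snapped: the force fell from 10.9 to 5.5 N as it jumped 2.7 mm. I press slightly further to feel the stop.

Request:
{"name": "arm_command", "arguments": {
  "plan": "0 -.0015 0 0; 0 0 0 0"
}}

```text
clock: 17.8
tcp_pos: [0.618, 0.2547, 0.0467]
orientation: [-0.199, 3.134, 0.005]
contact_force: [-1.5, 7.0, 3.9]
grip_width: 0.0006
gripper_force: 4.2
```

Request:
{"name": "arm_command", "arguments": {
  "plan": "0 -.0015 0 0; 0 0 0 0"
}}

```text
clock: 18.05
tcp_pos: [0.618, 0.2545, 0.0468]
orientation: [-0.201, 3.134, 0.007]
contact_force: [-1.2, 9.7, 3.6]
grip_width: 0.0002
gripper_force: 5.4
```

Request:
{"name": "arm_command", "arguments": {
  "plan": "0 .012 0 0; 0 .012 0 0; 0 0 -.05 0; 0 0 -.05 0; .029 -.055 0 0; .029 -.055 0 0; .029 -.055 0 0; .029 -.055 0 0; 0 0 0 0; 0 0 0 0"
}}

```text
clock: 19.3
tcp_pos: [0.5277, 0.0417, 0.1461]
orientation: [0.196, -3.135, 0.0]
contact_force: [0.3, -0.5, 0.3]
grip_width: -0.0001
gripper_force: 0.0
```

```bash
python3 c.py k2
```

```text
t 19.3 tcp [0.5277 0.0417 0.1461] box uv -58.4 -114.9 Fuvz 0.2 -0.5 0.3 w -0.0001 y 97.16
1 184 top v 78.9 z 0.0936
2 96 top v 65.0 z 0.0899
3 223 top v -79.3 z 0.0929
4 217 top v -81.0 z 0.0917
lid z 0.07879635621140298 ((-0.49413299560546875, -2.5832290649414062), (132.11680603027344, 193.3658905029297), 89.45425415039062)
```

View pics/k2.png

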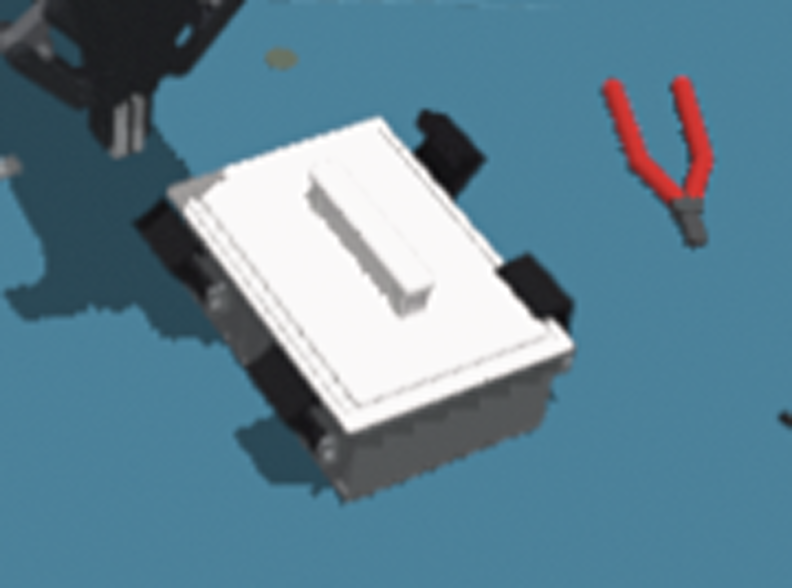

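Clip_2 is hooked over the lid's edge at crop (535,285), and the lid has shifted about 2.5 mm towards -y, within the stated play. Next is clip_4.

Request:
{"name": "arm_command", "arguments": {
  "plan": "0 -.006 .02 0; 0 0 .05 0; 0 0 .029 0; 0 .006 0 0; 0 .006 0 0; 0 .006 0 0; 0 .003 0 0; 0 0 0 0"
}}

```text
clock: 20.35
tcp_pos: [0.5267, 0.0574, 0.0482]
orientation: [-0.198, 3.133, 0.001]
contact_force: [0.5, -0.4, 0.4]
grip_width: -0.0002
gripper_force: 0.3
```

Request:
{"name": "arm_command", "arguments": {
  "plan": "0 .0015 0 0; 0 .0015 0 0; 0 0 0 0"
}}

```text
clock: 20.72
tcp_pos: [0.5255, 0.0595, 0.0472]
orientation: [-0.197, 3.135, 0.0]
contact_force: [1.2, -1.6, 1.8]
grip_width: -0.0
gripper_force: 0.6
```

```bash
python3 c.py
```

```text
t 20.725 tcp [0.5255 0.0595 0.0472] box uv -58.3 -97.0 Fuvz 1.0 -1.8 1.8 w -0.0 y 97.19
1 188 top v 78.7 z 0.092
2 91 top v 65.2 z 0.0893
3 218 top v -81.0 z 0.0925
4 180 top v -93.8 z 0.0975
lid z 0.07890870370488554 ((-0.9929046630859375, -2.6581649780273438), (132.83499145507812, 193.3500518798828), 88.97528076171875)
```

Now continue in small steps, watching the force.

Request:
{"name": "arm_command", "arguments": {
  "plan": "0 .0015 0 0; 0 .0015 0 0; 0 0 0 0"
}}

```text
clock: 21.15
tcp_pos: [0.5253, 0.0613, 0.0475]
orientation: [-0.196, 3.135, -0.001]
contact_force: [0.6, -5.1, 4.2]
grip_width: -0.0003
gripper_force: 2.6
```

Request:
{"name": "arm_command", "arguments": {
  "plan": "0 .0015 0 0; 0 .0015 0 0; 0 0 0 0"
}}

```text
clock: 21.52
tcp_pos: [0.5245, 0.0659, 0.0471]
orientation: [0.198, -3.135, -0.001]
contact_force: [0.2, -1.3, 0.7]
grip_width: -0.0002
gripper_force: 0.5
```

Request:
{"name": "arm_command", "arguments": {
  "plan": "0 .0015 0 0; 0 0 0 0"
}}

```text
clock: 21.78
tcp_pos: [0.5244, 0.0666, 0.0472]
orientation: [0.197, -3.135, 0.001]
contact_force: [0.5, -4.0, 2.3]
grip_width: 0.0002
gripper_force: 1.8
```

Request:
{"name": "arm_command", "arguments": {
  "plan": "0 .0015 0 0; 0 0 0 0"
}}

```text
clock: 22.02
tcp_pos: [0.5243, 0.0676, 0.0473]
orientation: [0.196, -3.135, 0.001]
contact_force: [-0.4, -4.6, 3.5]
grip_width: -0.0001
gripper_force: 2.6
```

Request:
{"name": "arm_command", "arguments": {
  "plan": "0 .0015 0 0; 0 0 0 0"
}}

```text
clock: 22.28
tcp_pos: [0.5241, 0.0693, 0.0474]
orientation: [0.196, -3.135, 0.001]
contact_force: [-0.8, -4.6, 3.0]
grip_width: 0.0
gripper_force: 2.3
```

Request:
{"name": "arm_command", "arguments": {
  "plan": "0 .0015 0 0; 0 0 0 0"
}}

```text
clock: 22.52
tcp_pos: [0.5239, 0.0707, 0.0474]
orientation: [0.196, -3.135, 0.001]
contact_force: [0.5, -5.4, 4.4]
grip_width: 0.0
gripper_force: 2.8
```

Request:
{"name": "arm_command", "arguments": {
  "plan": "0 .0015 0 0; 0 0 0 0"
}}

```text
clock: 22.78
tcp_pos: [0.5239, 0.0713, 0.0474]
orientation: [-0.195, 3.135, -0.002]
contact_force: [0.3, -8.3, 5.1]
grip_width: -0.0001
gripper_force: 3.9
```

```bash
python3 c.py
```

```text
t 22.775 tcp [0.5239 0.0713 0.0474] box uv -58.4 -85.1 Fuvz -0.8 -8.3 5.1 w -0.0001 y 97.13
1 166 top v 76.9 z 0.0941
2 112 top v 61.9 z 0.0924
3 237 top v -79.5 z 0.0922
4 196 top v -85.9 z 0.0999
lid z 0.07891589342887005 ((0.42641448974609375, 0.6075363159179688), (132.4754638671875, 191.99404907226562), 88.5390853881836)
```

Request:
{"name": "arm_command", "arguments": {
  "plan": "0 .0015 0 0; 0 0 0 0"
}}

```text
clock: 23.08
tcp_pos: [0.5238, 0.0715, 0.0474]
orientation: [-0.194, 3.135, -0.004]
contact_force: [0.1, -11.5, 5.0]
grip_width: -0.0002
gripper_force: 5.5
```

Request:
{"name": "arm_command", "arguments": {
  "plan": "0 .0015 0 0; 0 0 0 0"
}}

```text
clock: 23.32
tcp_pos: [0.5238, 0.0718, 0.0474]
orientation: [-0.192, 3.135, -0.006]
contact_force: [0.9, -14.2, 5.0]
grip_width: -0.0002
gripper_force: 7.0
```

Request:
{"name": "arm_command", "arguments": {
  "plan": "0 .001 0 0; 0 0 0 0"
}}

```text
clock: 23.58
tcp_pos: [0.5238, 0.0718, 0.0475]
orientation: [-0.191, 3.135, -0.007]
contact_force: [1.2, -16.4, 5.2]
grip_width: 0.0001
gripper_force: 8.1
```

Request:
{"name": "arm_command", "arguments": {
  "plan": "0 -.014 0 0; 0 -.012 0 0; 0 0 -.02 0; 0 0 0 0"
}}

```text
clock: 24.08
tcp_pos: [0.5274, 0.0516, 0.068]
orientation: [-0.197, 3.133, 0.002]
contact_force: [0.0, 0.1, -0.2]
grip_width: -0.0005
gripper_force: 0.0
```

```bash
python3 c.py k3; python3 - <<'E'
from h import *
im,d,P=grab('top')
cv2.imwrite('pics/k3t.png',cv2.cvtColor(cv2.resize(im[195:305,195:305],(600,600),interpolation=cv2.INTER_CUBIC),cv2.COLOR_RGB2BGR))
E
python3 -c "
import cv2,numpy as np
a=cv2.imread('pics/k3.png');b=cv2.imread('pics/k3t.png')
cv2.imwrite('pics/k3b.png',np.hstack([cv2.resize(a,(480,360)),cv2.resize(b,(320,360))]))"
```

```text
t 24.075 tcp [0.5274 0.0516 0.068 ] box uv -57.4 -105.0 Fuvz 0.0 0.1 -0.2 w -0.0005 y 97.21
1 166 top v 79.5 z 0.0916
2 116 top v 65.3 z 0.0911
3 242 top v -79.1 z 0.0923
4 254 top v -93.5 z 0.0991
lid z 0.07889991420044264 ((-0.7403793334960938, 1.1484603881835938), (133.00904846191406, 194.0241241455078), 88.7999038696289)
```

View pics/k3b.png

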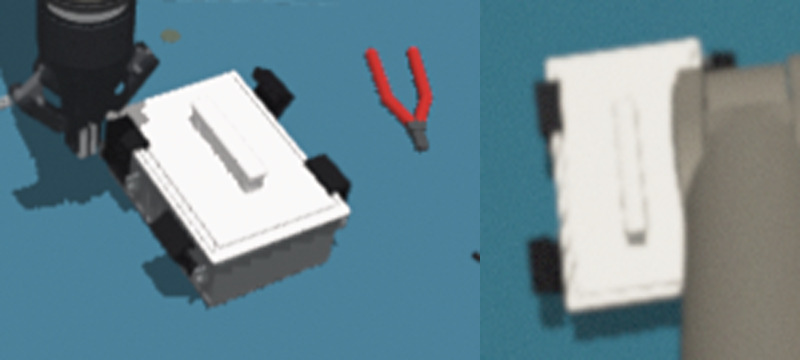

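Both views show clip_4 hooked over the lid, at left (125,135). Next is clip_3.

Request:
{"name": "arm_command", "arguments": {
  "plan": "0 -.016 0 0; -.0385 0 0 0; -.0385 0 0 0; -.0385 0 0 0; 0 0 .021 0; 0 .008 0 0; 0 .008 0 0; 0 .005 0 0; 0 .003 0 0; 0 0 0 0"
}}

```text
clock: 25.42
tcp_pos: [0.6403, 0.0746, 0.0466]
orientation: [-0.199, 3.134, 0.002]
contact_force: [1.2, -0.9, 0.8]
grip_width: -0.0004
gripper_force: 0.3
```

Request:
{"name": "arm_command", "arguments": {
  "plan": "0 .0015 0 0; 0 .0015 0 0; 0 0 0 0"
}}

```text
clock: 25.8
tcp_pos: [0.64, 0.0757, 0.0464]
orientation: [-0.196, 3.135, -0.001]
contact_force: [-0.5, -4.5, 3.1]
grip_width: 0.0001
gripper_force: 2.0
```

Request:
{"name": "arm_command", "arguments": {
  "plan": "0 .0015 0 0; 0 0 0 0"
}}

```text
clock: 26.05
tcp_pos: [0.6399, 0.0768, 0.0466]
orientation: [-0.196, 3.135, -0.002]
contact_force: [0.7, -5.2, 4.5]
grip_width: -0.0004
gripper_force: 2.6
```

Request:
{"name": "arm_command", "arguments": {
  "plan": "0 .0015 0 0; 0 0 0 0"
}}

```text
clock: 26.3
tcp_pos: [0.6399, 0.0778, 0.0467]
orientation: [-0.195, 3.135, -0.002]
contact_force: [-0.1, -6.0, 5.4]
grip_width: 0.0004
gripper_force: 3.1
```

```bash
python3 c.py
```

```text
t 26.3 tcp [0.6399 0.0778 0.0467] box uv 57.4 -93.2 Fuvz -0.9 -5.9 5.4 w 0.0004 y 97.12
1 165 top v 78.6 z 0.0929
2 114 top v 65.2 z 0.0909
3 217 top v -94.8 z 0.0995
4 134 top v -68.1 z 0.0899
lid z 0.07879083868115694 ((2.2559890747070312, 2.9450302124023438), (132.78631591796875, 192.5738525390625), 87.15911102294922)
```

Request:
{"name": "arm_command", "arguments": {
  "plan": "0 .0015 0 0; 0 0 0 0"
}}

```text
clock: 26.6
tcp_pos: [0.6397, 0.0792, 0.0468]
orientation: [-0.195, 3.135, -0.002]
contact_force: [0.5, -6.1, 5.7]
grip_width: -0.0001
gripper_force: 3.2
```

Request:
{"name": "arm_command", "arguments": {
  "plan": "0 .0015 0 0; 0 0 0 0"
}}

```text
clock: 26.85
tcp_pos: [0.6391, 0.0825, 0.0463]
orientation: [-0.197, 3.135, 0.0]
contact_force: [0.4, -2.2, 2.9]
grip_width: -0.0002
gripper_force: 1.6
```

Request:
{"name": "arm_command", "arguments": {
  "plan": "0 .0015 0 0; 0 0 0 0"
}}

```text
clock: 27.1
tcp_pos: [0.6391, 0.083, 0.0463]
orientation: [-0.196, 3.135, -0.001]
contact_force: [1.3, -5.5, 3.5]
grip_width: 0.0
gripper_force: 2.6
```

Request:
{"name": "arm_command", "arguments": {
  "plan": "0 .0015 0 0; 0 0 0 0"
}}

```text
clock: 27.35
tcp_pos: [0.639, 0.0838, 0.0465]
orientation: [-0.195, 3.135, -0.002]
contact_force: [0.6, -6.3, 4.0]
grip_width: 0.0
gripper_force: 3.2
```

Request:
{"name": "arm_command", "arguments": {
  "plan": "0 .0015 0 0; 0 0 0 0"
}}

```text
clock: 27.6
tcp_pos: [0.6389, 0.0848, 0.0465]
orientation: [-0.195, 3.135, -0.003]
contact_force: [0.4, -8.0, 4.0]
grip_width: -0.0002
gripper_force: 3.6
```

Request:
{"name": "arm_command", "arguments": {
  "plan": "0 .0015 0 0; 0 0 0 0"
}}

```text
clock: 27.85
tcp_pos: [0.6388, 0.0855, 0.0465]
orientation: [-0.194, 3.135, -0.004]
contact_force: [1.5, -8.8, 4.6]
grip_width: -0.0001
gripper_force: 4.4
```

Request:
{"name": "arm_command", "arguments": {
  "plan": "0 .0015 0 0; 0 0 0 0"
}}

```text
clock: 28.1
tcp_pos: [0.6387, 0.0861, 0.0466]
orientation: [-0.193, 3.135, -0.006]
contact_force: [1.4, -10.3, 4.8]
grip_width: -0.0
gripper_force: 5.3
```

Clip_3 snapped at v -92 and stopped at v -84.8 like the others. Last is clip_1.

Request:
{"name": "arm_command", "arguments": {
  "plan": "0 -.012 0 0; 0 -.012 0 0; 0 0 -.05 0; 0 0 -.05 0; .029 .0565 0 0; .029 .0565 0 0; .029 .0565 0 0; .029 .0565 0 0; 0 0 0 0; 0 0 0 0"
}}

```text
clock: 29.35
tcp_pos: [0.4997, 0.2722, 0.1461]
orientation: [0.199, -3.135, 0.0]
contact_force: [0.5, -1.1, 0.3]
grip_width: 0.0004
gripper_force: 0.0
```

```bash
python3 c.py k4
```

```text
t 29.35 tcp [0.4997 0.2722 0.1461] box uv -57.2 117.3 Fuvz 0.3 -1.2 0.3 w 0.0004 y 97.25
1 177 top v 78.7 z 0.0917
2 126 top v 65.9 z 0.0913
3 275 top v -67.9 z 0.0907
4 235 top v -65.8 z 0.0891
lid z 0.07900343815695164 ((-1.1795120239257812, 2.4148406982421875), (133.4599609375, 195.18417358398438), 89.80460357666016)
```

View pics/k4.png

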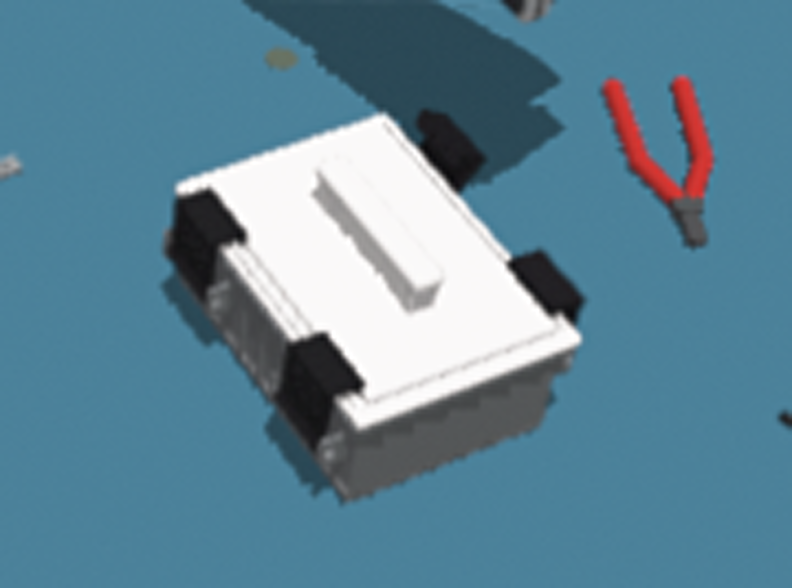

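Clips 2, 3 and 4 are down over the lid; clip_1 at crop (450,150) is still out.

Request:
{"name": "arm_command", "arguments": {
  "plan": "0 .004 .02 0; 0 0 .05 0; 0 0 .029 0; 0 -.008 0 0; 0 -.008 0 0; 0 -.004 0 0; 0 -.003 0 0; 0 0 0 0"
}}

```text
clock: 30.4
tcp_pos: [0.5033, 0.2535, 0.0481]
orientation: [-0.196, 3.133, 0.001]
contact_force: [0.4, 2.2, 1.0]
grip_width: -0.0
gripper_force: 0.8
```

Request:
{"name": "arm_command", "arguments": {
  "plan": "0 -.0015 0 0; 0 -.0015 0 0; 0 0 0 0"
}}

```text
clock: 30.78
tcp_pos: [0.5032, 0.2519, 0.0478]
orientation: [-0.199, 3.134, 0.003]
contact_force: [0.4, 4.8, 3.4]
grip_width: 0.0002
gripper_force: 2.5
```

Request:
{"name": "arm_command", "arguments": {
  "plan": "0 -.0015 0 0; 0 0 0 0"
}}

```text
clock: 31.02
tcp_pos: [0.5029, 0.2491, 0.0473]
orientation: [-0.198, 3.135, -0.0]
contact_force: [0.7, 1.2, 0.3]
grip_width: 0.0001
gripper_force: 0.7
```

Request:
{"name": "arm_command", "arguments": {
  "plan": "0 -.0015 0 0; 0 0 0 0"
}}

```text
clock: 31.28
tcp_pos: [0.5027, 0.2472, 0.047]
orientation: [0.197, -3.135, 0.001]
contact_force: [0.1, 2.9, 1.8]
grip_width: -0.0003
gripper_force: 1.2
```

Request:
{"name": "arm_command", "arguments": {
  "plan": "0 -.0015 0 0; 0 0 0 0"
}}

```text
clock: 31.52
tcp_pos: [0.5028, 0.2467, 0.0471]
orientation: [0.198, -3.135, -0.001]
contact_force: [-1.1, 3.9, 1.4]
grip_width: 0.0003
gripper_force: 2.5
```

Request:
{"name": "arm_command", "arguments": {
  "plan": "0 -.0015 0 0; 0 0 0 0"
}}

```text
clock: 31.78
tcp_pos: [0.5029, 0.2458, 0.0472]
orientation: [0.199, -3.135, -0.002]
contact_force: [-2.3, 5.4, 0.9]
grip_width: -0.0
gripper_force: 3.2
```

Request:
{"name": "arm_command", "arguments": {
  "plan": "0 -.0015 0 0; 0 0 0 0"
}}

```text
clock: 32.02
tcp_pos: [0.503, 0.245, 0.0474]
orientation: [0.199, -3.135, -0.003]
contact_force: [-0.5, 7.2, 2.6]
grip_width: -0.0003
gripper_force: 3.9
```

Request:
{"name": "arm_command", "arguments": {
  "plan": "0 -.0015 0 0; 0 0 0 0"
}}

```text
clock: 32.28
tcp_pos: [0.5032, 0.2442, 0.0475]
orientation: [0.2, -3.135, -0.004]
contact_force: [-2.2, 8.8, 2.5]
grip_width: -0.0002
gripper_force: 4.6
```

```bash
python3 c.py
```

```text
t 32.275 tcp [0.5032 0.2442 0.0475] box uv -57.3 89.1 Fuvz -1.1 9.0 2.5 w -0.0002 y 97.31
1 147 top v 79.9 z 0.0986
2 119 top v 65.2 z 0.0912
3 280 top v -66.3 z 0.0916
4 234 top v -67.7 z 0.0905
lid z 0.07896611171395321 ((-0.99029541015625, 3.623626708984375), (193.85427856445312, 136.41766357421875), 0.47853630781173706)
```

Clip_1 snapped: the force fell from 4.8 to 1.2 N with a 2.8 mm jump, and it now meets the stop. I retreat and check all four.

Request:
{"name": "arm_command", "arguments": {
  "plan": "0 .012 0 0; 0 .012 0 0; 0 .01 -.05 0; 0 .04 -.05 0; 0 .04 0 0; 0 0 0 0; 0 0 0 0"
}}

```text
clock: 33.2
tcp_pos: [0.4894, 0.3527, 0.1453]
orientation: [0.197, -3.134, 0.003]
contact_force: [-0.3, -0.8, -0.1]
grip_width: -0.0001
gripper_force: 0.0
```

```bash
python3 c.py k5; python3 - <<'E'
from h import *
for n in('scene','top'):
    im,d,P=grab(n)
    dd=P[...,:2]-BC; u=1e3*(dd@[np.cos(BTH),np.sin(BTH)]);v=1e3*(dd@[-np.sin(BTH),np.cos(BTH)])
    for k,(a,b) in {1:(-58,1),2:(58,1),3:(58,-1),4:(-58,-1)}.items():
        q=(abs(u-a)<17)&(P[...,2]>.075)&(P[...,2]<.1)&(im.max(-1)<90)&(v*b>45)&(v*b<85)
        if q.sum()>5: print(n,k,q.sum(),'v range',np.percentile(v[q]*b,[3,97]).round(1),[(int(s),(1e3*np.median(P[...,2][q&(abs(v*b-s)<1.5)])).round(1)) for s in range(50,80,3) if (q&(abs(v*b-s)<1.5)).sum()>3])
E
```

```text
t 33.2 tcp [0.4894 0.3527 0.1453] box uv -57.4 198.4 Fuvz -0.4 -0.8 -0.1 w -0.0001 y 97.18
1 100 top v 66.1 z 0.0909
2 126 top v 65.2 z 0.0915
3 275 top v -67.6 z 0.0902
4 227 top v -65.2 z 0.09
lid z 0.07901654513886483 ((-1.5707778930664062, 2.845611572265625), (193.72401428222656, 136.5917510986328), 0.2747831642627716)
scene 1 95 v range [54.6 75.7] [(56, np.float64(87.0)), (59, np.float64(87.4)), (62, np.float64(87.3)), (65, np.float64(86.6)), (68, np.float64(87.1)), (71, np.float64(86.7)), (74, np.float64(87.0)), (77, np.float64(84.1))]
scene 2 116 v range [55.9 76.9] [(56, np.float64(86.8)), (59, np.float64(86.8)), (62, np.float64(87.3)), (65, np.float64(86.9)), (68, np.float64(86.8)), (71, np.float64(87.2)), (74, np.float64(86.9)), (77, np.float64(85.4))]
scene 3 152 v range [53.  74.8] [(53, np.float64(85.6)), (56, np.float64(86.1)), (59, np.float64(86.4)), (62, np.float64(85.9)), (65, np.float64(86.6)), (68, np.float64(86.3)), (71, np.float64(86.1)), (74, np.float64(80.2))]
scene 4 127 v range [54.1 74.9] [(53, np.float64(86.4)), (56, np.float64(86.1)), (59, np.float64(85.7)), (62, np.float64(86.0)), (65, np.float64(85.8)), (68, np.float64(86.5)), (71, np.float64(84.7)), (74, np.float64(80.3))]
top 1 103 v range [58.1 74.9] [(59, np.float64(89.2)), (62, np.float64(89.7)), (65, np.float64(88.3)), (68, np.float64(86.6)), (71, np.float64(86.6)), (74, np.float64(86.8))]
top 2 104 v range [58.5 76.6] [(59, np.float64(90.1)), (62, np.float64(88.2)), (65, np.float64(87.8)), (68, np.float64(87.7)), (71, np.float64(88.0)), (74, np.float64(87.5)), (77, np.float64(83.9))]
top 3 100 v range [55.2 72.1] [(56, np.float64(86.9)), (59, np.float64(87.7)), (62, np.float64(86.0)), (65, np.float64(86.2)), (68, np.float64(88.5)), (71, np.float64(84.6))]
top 4 103 v range [55.7 72.4] [(56, np.float64(88.6)), (59, np.float64(88.3)), (62, np.float64(89.0)), (65, np.float64(86.9)), (68, np.float64(88.3)), (71, np.float64(86.1))]
```

View pics/k5.png

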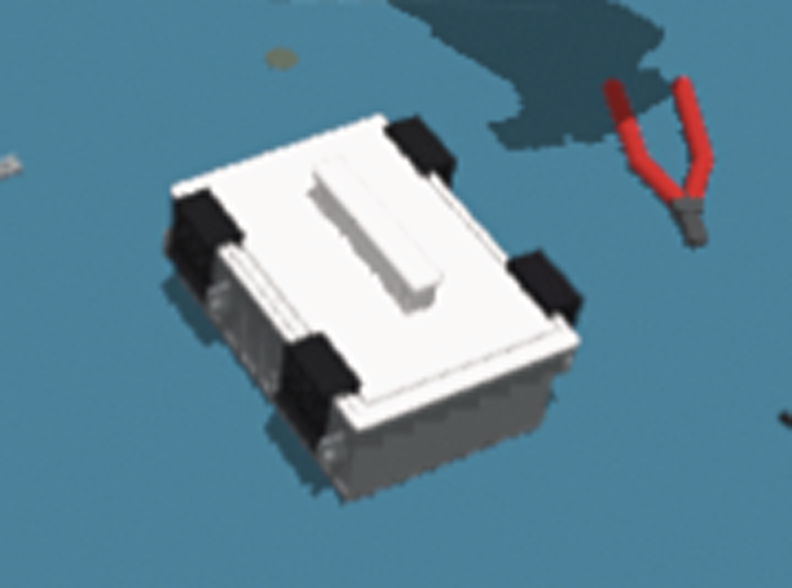

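All four clips stand upright and level over the lid, at crop (205,225), (320,375), (420,145) and (545,280). The lid is seated flat and the robot is clear, so I hand in.

```bash
python3 -c "
from h import *
print(ticket.hand_in())"
```

```text
the job is handed in; nothing more can be done
None
```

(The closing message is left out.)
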